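# Slide the caddy out of its dock and lift it level

## Robot

A 6-joint arm with a two-finger parallel gripper is mounted at the origin on a cart in front of the work surface, level with it; the furniture and walls round the work are solid. World frame = base frame: x ahead of the robot, y to its left, z up, the work surface at z = 0. Lengths are in m, angles in degrees, forces in N, time in s.
With the tool pointing down it reaches from about 0.375 to 0.9 m from the base axis. Payload 3.1 kg.
Tool frame: the origin (TCP) lies between the finger pads; the fingertips stand 11 mm ahead of it and the grasp point (between the pads) lies 8 mm behind it; z points along the fingers, y is the line along which they close (so a half turn about z gives the same grasp; the last joint's range is limited). The gripper opens to 87 mm and grips with 3 to 60 N. Pads are 19 mm wide; open, the fingers measure 117 mm over their backs; the gripper's body (75 mm by 190 mm) begins 51 mm behind the grasp point.
Start: joints at [-10.227, 30.224, 82.088, -0, 67.689, -10.227], TCP at [0.625, 0, 0.234] pointing down, gripper open.
Joint ranges: [-176.69, 176.69], [-43.24, 126.21], [12.49, 139.97], [-82, 262], [0, 151.66], [-163.58, 163.58]. Speed limits (degrees/s): [159.86, 159.86, 180, 180, 180, 180].

## Interface

Orientations are given as a 3x3 rotation matrix whose columns are the frame's x, y, z axes.
In Python, from rig import bot, viewer, workorder, nets gives the robot as it stands. The module is installed in compiled form; this text tells all that it offers.
- The arm moves only by the tool move_arm, never from a script. Its argument "increments" is a list of rows, each a list of 7 numbers: the shift along the tool's x, y, z normalised to -1 to 1, where 1 is 0.3 m, then the turn, a rotation vector about the tool's x, y, z normalised to -1 to 1, where 1 is pi rad, then the opening, from 0 (shut) to 1 (fully open). In form: [[tx, ty, tz, wx, wy, wz, grip], ...]. A call has 1 to 10 rows; each row is the pose to reach, as a shift and turn from the pose commanded when the call began, along the tool's axes at that moment, turning the shorter way round; what a row does not reach only later rows make up. A row lasts 1/12 s, in which the tool goes at most 41.7 mm and 7.16 degrees, less where a joint would pass 70% of its speed; a pose out of reach is approached as far as the arm can. A call with a number of a shift or a turn outside -1 to 1 is refused whole. A call with a gripper value outside its range is refused whole. The fingers move at their own pace and stop on an object; the grip force is fixed at half the most. Time passes only in rows, so rows that repeat a pose let the fingers close. It gives the time, the measured TCP pose, the force, the opening and the grip force at its end, in the units of the state.
- bot.read_state(): the state, without advancing time (a new reading comes with each control period).
- viewer.capture(name): name is "scene" or "side" or "wrist"; returns a dict with "image" (420x560x3 uint8, blue, green, red), "K" (3x3 intrinsics, pixels), "dist" ([k1, k2, p1, p2, k3] as OpenCV has them; the pictures are not rectified), "eye" and "orientation" of the camera in the world. Camera axes: x right, y up, looking along -z (the intrinsics and any distortion apply to the point x, -y, -z); pixel columns grow to the right and rows downward; lengths in m; the calibration is good to about 2 mm. A picture is of the moment at which its call begins. There is no depth.
- workorder.hand_in(): hands the job in; it is judged then, once.
Trained networks look in the newest picture that a camera, given by its name, has taken for a name from the list of things; names that differ only in an ending like _2 or _b are one class to them, and where a whole thing is asked for, a point or a joint stands for the part that bears it (a point fixed in the world has none). Each returns a list of dicts, best first, with "conf" (0 to 1); they miss things now and then, are a little off and sometimes report something else, mostly with a low value. They report only what shows in the picture. A call takes as long as a camera call.
- nets.find_in(camera, thing): "location" ([column, row] in pixels, amid what is visible of it).
The state is a dict: "time_s": time; "joint_positions": joint angles; "qvel": joint speeds; "tau": joint torques, N m; "position": TCP position; "tcp_rot": TCP orientation; "force": force on the tool from outside, world axes, zero at the start; "moment": the same for the moment, N m; "opening": opening from 0.0 (shut) to 1.0 (fully open); "grasp_force": force on a finger pad.
Only numpy, scipy, OpenCV 4.12 (cv2) and the standard library are available. Lean on these libraries where they do the work, as an engineer would, in place of code of your own. Each camera call takes 0.05 s, during which the arm holds its last target. There are 200 camera calls.

## Task

The wooden caddy is held in its dock on the desk: push its sliding carrier along to the next station, until it is fully home against the stops there, clear of the hold-down lips. Then lift the caddy straight up, level and without spilling anything in it, and finish holding it still and level about 10 cm above the carrier plate, ready to be handed over: do not put it down. Leave the carrier at that station and the other things on the desk alone.

Things in the scene. Friction and masses are not known exactly. Their poses are not given: they have to be found in the camera images.
- slide_base: low aluminium slide fixed to the desk, 370 x 170 mm. Origin: centre of its underside; x along the rail, the way to push; z up. Stations for the carrier at x = -70 (dock, start) and +70 mm (next). At the dock two hold-down lips (x -140 to -20, |y| 63 to 85 mm, 64 to 69 mm above the desk) reach over the caddy's flanges: it cannot be lifted there.
- carrier_body (a joint): travel of the dark steel carrier along the slide's x, m: 0 in the dock, 0.14 at the next station, where it comes up against two black stop blocks at the end of the slide. It slides with about 2 N of friction (steady, no spring) and stays where it is left.
- carrier_top (a point): centre of the top face of the carrier plate (170 x 138 mm, 28 mm above the desk; the caddy's foot stands on it inside 8 mm high corner lips, 2.5 mm play each side). Moves with the carrier; axes as slide_base.
- push_tab (a point): middle of the rear face, the one to push towards +x, of the upright steel tab at the trailing (-x) end of the carrier, 95 mm above the desk. The tab is 50 mm wide (y), 8 mm thick (x), its top 112 mm above the desk; rear face 131 mm behind the carrier's centre. The caddy's nearer handle upright stands 50 mm in front of it. Axes as slide_base.
- caddy: lift-out caddy of pale plywood: open tray 146 (x) x 120 (y) x 32 mm, 4 mm walls and floor, low divider along x, 8 mm flanges on both long sides (136 mm over them), and a bridge handle. Origin: centre of its underside; x along the handle, same way as the slide's; z up. It stands on the carrier and weighs about 0.3 kg, plus what lies in it.
- handle (a point): middle of the handle bar of the caddy, 94 mm above the caddy's underside: the bar runs along the caddy's x between two uprights (134 mm long), section 14 mm wide (y) x 14 mm high. Empty air for 60 mm below it on both sides. Moves with the caddy.
- tin: small green-grey tin, 48 x 64 x 16 mm, lying in the caddy; origin: centre of its underside.
- rubber: eraser, 19 x 48 x 11 mm, lying in the caddy beside the tin; origin: centre of its underside.
- staples: flat box of staples, 45 x 110 x 22 mm, lying in the other half of the caddy; origin: centre of its underside.
- mug: stoneware mug, 82 mm across, 94 mm high, standing on the desk: leave it alone. Origin: centre of its underside.
- tape_roll: roll of parcel tape, 94 mm across, 48 mm high, lying on the desk: leave it alone. Origin: centre of its underside.

How it is judged:
By the outcome, as a careful person would: the job done as asked, in the order asked, and still so for the second after the job is handed in, while the arm keeps its last pose, push and grip.
It also fails if it takes over 40 s, if anything falls off the work surface, if the arm or the gripper's body presses on something with over 40 N, if the wrist force passes 120 N, or if a joint passes its speed limit or range.

## Working session

There is one attempt and no reset: what is moved stays moved. The work goes in short steps, Python scripts to look and compute and a tool call to move; the robot and the scene stay as the last step left them, time stands still between calls to the robot, and variables do not carry over. Pictures are saved under pics/ and viewed, at most 10 in all, crops included, and the job is handed in when it is done.

Besides the shell and the picture viewer there is one more tool, called after "Request:" by a JSON object that holds its "op" and its "data". move_arm: Moves the arm, as the interface text tells. Its arguments: {"type":"object","properties":{"increments":{"type":"array"}},"required":["increments"]}

```bash
mkdir -p pics; cat > h.py <<'E'
import numpy as np, cv2
from rig import bot, viewer, workorder, nets
def ray(c,px):
    p=cv2.undistortPoints(np.array([[px]],float),c["K"],np.array(c["dist"],float))[0,0]
    d=np.array(c["orientation"])@np.array([p[0],-p[1],-1.0]); return np.array(c["eye"]),d/np.linalg.norm(d)
def onz(c,px,z):
    o,d=ray(c,px); return o+d*(z-o[2])/d[2]
def proj(c,P):
    R=np.array(c["orientation"]); q=(np.atleast_2d(P)-np.array(c["eye"]))@R
    q=q*[1,-1,-1]
    return cv2.projectPoints(q,np.zeros(3),np.zeros(3),np.array(c["K"],float),np.array(c["dist"],float))[0][:,0]
E
cat > a.py <<'E'
from h import *
np.set_printoptions(precision=4,suppress=True)
ims=[]
for n in ["scene","side","wrist"]:
    c=viewer.capture(n); cv2.imwrite(f"pics/{n}0.png",c["image"]); print(n,c["eye"])
    for t,z in [("push_tab",.095),("handle",.122),("carrier_top",.028),("caddy",.04),("slide_base",.01),("mug",.047),("tape_roll",.024)]:
        for r in nets.find_in(n,t)[:1]: print(t,r["conf"],np.array(r["location"]),onz(c,r["location"],z))
print(bot.read_state())
E
python3 a.py
```

```text
scene [0.1037 0.5938 0.596 ]
push_tab 0.85 [319.4 269.5] [0.4575 0.2266 0.095 ]
handle 0.71 [347.9 216.1] [0.4982 0.1297 0.122 ]
carrier_top 0.92 [317.5 269.5] [0.5067 0.18   0.028 ]
caddy 0.58 [345.4 219.7] [0.5617 0.0607 0.04  ]
slide_base 0.75 [377.8 246.9] [0.4941 0.0419 0.01  ]
mug 0.87 [153.6 233.2] [0.738  0.3585 0.047 ]
tape_roll 0.84 [261.2 175.7] [0.7935 0.0797 0.024 ]
side [ 0.2615 -0.6204  0.6166]
push_tab 0.87 [219.5 289.9] [ 0.4486 -0.0204  0.095 ]
handle 0.59 [253.3 261.5] [ 0.5132 -0.0056  0.122 ]
carrier_top 0.77 [218.1 292.5] [0.468  0.0509 0.028 ]
caddy 0.79 [255.  263.2] [0.5558 0.0902 0.04  ]
slide_base 0.7 [277.  323.1] [ 0.5393 -0.0448  0.01  ]
mug 0.96 [273.9 183.4] [0.7157 0.3549 0.047 ]
tape_roll 0.61 [361.1 244.4] [0.788  0.0812 0.024 ]
wrist [0.6257 0.0747 0.3847]
push_tab 0.6 [201.2 179.1] [0.5589 0.0178 0.095 ]
handle 0.96 [151.4 108.7] [0.5314 0.0754 0.122 ]
carrier_top 0.87 [200.1 181.8] [0.5422 0.0018 0.028 ]
caddy 0.94 [152.3 107.1] [0.503  0.0771 0.04  ]
slide_base 0.84 [221.6 194.5] [ 0.5607 -0.016   0.01  ]
tape_roll 0.71 [473.7  93.4] [0.8188 0.0919 0.024 ]
{'time_s': 1.2, 'joint_positions': array([-10.2282,  30.224 ,  82.0875,  -0.0008,  67.6881, -10.2261]), 'qvel': array([ 0.0224,  0.0524,  0.0131, -0.0253,  0.0173, -0.0618]), 'tau': array([  0.0009, -44.002 , -17.6985,   0.0636,   0.0505,  -0.    ]), 'position': array([0.625 , 0.    , 0.2335]), 'tcp_rot': array([[ 0.,  1.,  0.],
       [ 1., -0., -0.],
       [-0.,  0., -1.]]), 'force': array([ 0.1415, -0.3696,  0.0518]), 'moment': array([-0.0335,  0.0365,  0.0124]), 'grasp_force': 0.0, 'opening': 0.9997675001136834}
```

View pics/scene0.png

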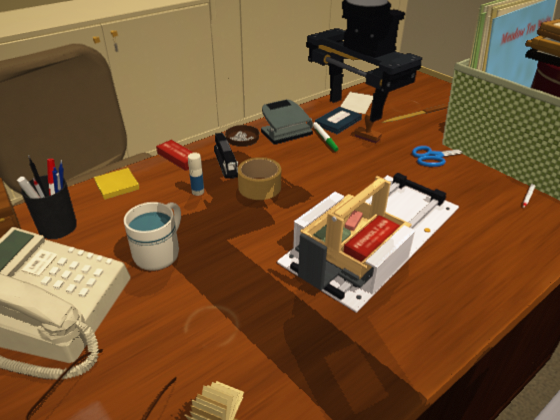

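View pics/side0.png

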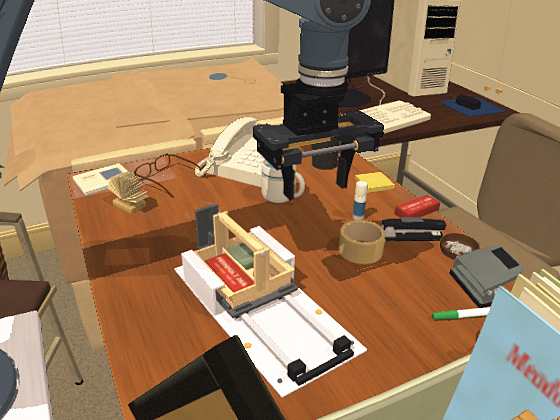

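View pics/wrist0.png

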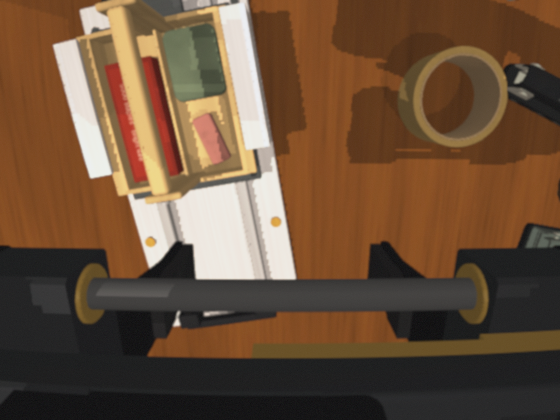

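The pictures show the slide's dock end nearer the left/robot side. The tab is at scene (313,262) and side (207,227), the handle bar runs between wrist (120,5) and (162,190), and the stops are at side (297,368)-(345,350). I'll enlarge these for precise points.

```bash
python3 - <<'E'
import cv2,numpy as np
a=cv2.imread("pics/scene0.png")[170:310,275:465]; b=cv2.imread("pics/side0.png")[195:390,170:370]
cv2.imwrite("pics/c1.png",cv2.resize(a,None,fx=4,fy=4,interpolation=cv2.INTER_CUBIC))
cv2.imwrite("pics/c2.png",cv2.resize(b,None,fx=3,fy=3,interpolation=cv2.INTER_CUBIC))
E
```

```text
(no output)
```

View pics/c1.png

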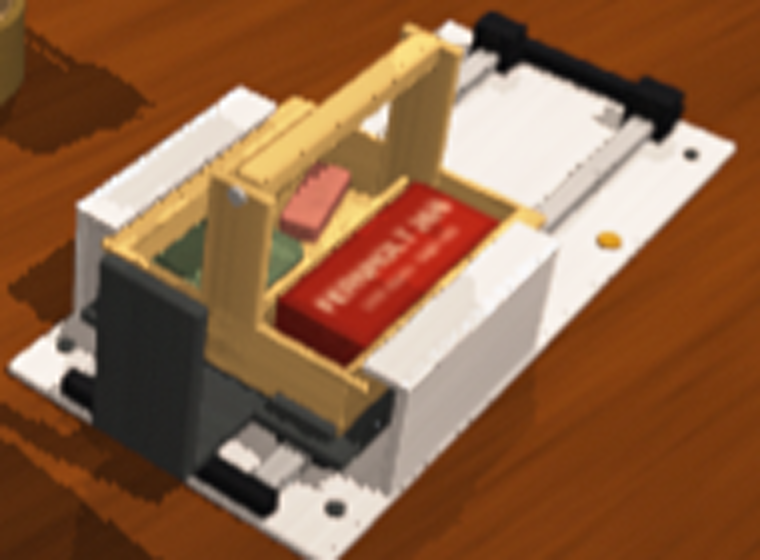

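View pics/c2.png

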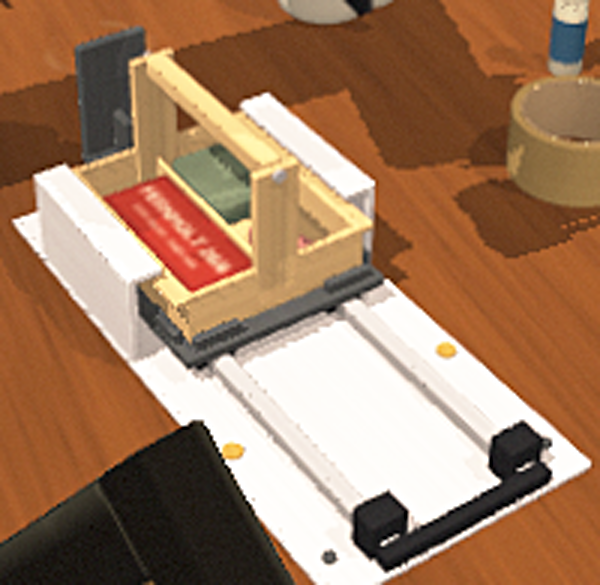

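```bash
cat > fit.py <<'E'
from h import *
from scipy.optimize import least_squares
np.set_printoptions(precision=4,suppress=True)
S=lambda u,v:(275+u/4,170+v/4); D=lambda u,v:(170+u/3,195+v/3); W=lambda u,v:(u,v)
obs=[("scene",S(103,262),(-201,25,112)),("scene",S(205,308),(-201,-25,112)),("scene",S(77,205),(-140,85,69)),("scene",S(556,250),(-20,-85,69)),
("scene",S(402,388),(-140,-85,69)),("scene",S(238,87),(-20,85,69)),
("side",D(35,178),(-140,-85,69)),("side",D(137,280),(-20,-85,69)),("side",D(374,183),(-20,85,69)),("side",D(262,95),(-140,85,69)),
("wrist",W(270,147),(-20,85,69)),("wrist",W(93,178),(-20,-85,69)),("wrist",W(55,45),(-140,-85,69))]
C={n:viewer.capture(n) for n in ["scene","side","wrist"]}
def T(p,P):
    c,s=np.cos(p[2]),np.sin(p[2]); P=np.array(P)/1000
    return np.array([p[0]+c*P[0]-s*P[1],p[1]+s*P[0]+c*P[1],P[2]])
f=lambda p:np.concatenate([proj(C[n],T(p,P))[0]-px for n,px,P in obs])
best=min((least_squares(f,[.5,.05,a],loss="soft_l1") for a in np.radians([0,-60,-120,120,60])),key=lambda r:r.cost)
p=best.x; print(p,np.degrees(p[2])); print(f(p).reshape(-1,2))
for n,P in [("tab",(-201,0,95)),("handle",(-70,0,122)),("handle_end",(70,0,122))]: print(n,T(p,P))
print("handle top ends", [(n,proj(C[n],T(p,(x,0,129)))[0]) for n in C for x in(-137,-3)])
E
python3 fit.py
```

```text
[ 0.5356  0.0087 -1.3933] -79.83021067299875
[[-2.8067 -2.4432]
 [-2.3425  0.4495]
 [-1.7277 -1.2364]
 [-0.3023 -4.1503]
 [ 0.8952 -1.6719]
 [-1.5689 -1.5459]
 [-0.2224  0.2945]
 [-2.3746  1.6477]
 [ 0.572   0.6502]
 [ 1.6496  0.2356]
 [-0.1446 -2.1426]
 [-2.8311  0.988 ]
 [-3.5573  0.318 ]]
tab [0.5001 0.2066 0.095 ]
handle [0.5232 0.0776 0.122 ]
handle_end [ 0.5479 -0.0602  0.122 ]
handle top ends [('scene', array([336.1239, 211.9476])), ('scene', array([380.7789, 176.6703])), ('side', array([221.1612, 214.0148])), ('side', array([261.4679, 249.2083])), ('wrist', array([111.9359,   6.9155])), ('wrist', array([160.3766, 196.0679]))]
```

Request:
{"op": "move_arm", "data": {"increments": [[0.08,-0.044,0,0,0,-0.006,0],[0.2,-0.109,0,0,0,-0.014,0],[0.32,-0.175,0,0,0,-0.023,0],[0.44,-0.24,0,0,0,-0.031,0],[0.56,-0.306,0,0,0,-0.04,0],[0.68,-0.371,0,0,0,-0.048,0],[0.76,-0.415,0,0,0,-0.054,0],[0.803,-0.437,0,0,0,-0.0565,0],[0.803,-0.437,0,0,0,-0.0565,0],[0.803,-0.437,0,0,0,-0.0565,0]]}}

```text
time_s: 2.18
position: [0.4937, 0.2415, 0.2337]
tcp_rot: [[-0.179, 0.984, 0.001], [0.984, 0.179, -0.0], [-0.0, 0.001, -1.0]]
force: [-0.0, 0.6, -0.6]
opening: 0.323
grasp_force: 0.0
```

Request:
{"op": "move_arm", "data": {"increments": [[0,0,0.06,0,0,0,0],[0,0,0.16,0,0,0,0],[0,0,0.26,0,0,0,0],[0,0,0.36,0,0,0,0],[0,0,0.43,0,0,0,0],[0,0,0.462,0,0,0,0],[0,0,0.462,0,0,0,0]]}}

```text
time_s: 2.77
position: [0.4933, 0.2394, 0.0928]
tcp_rot: [[-0.175, 0.985, -0.004], [0.985, 0.175, -0.001], [-0.001, -0.005, -1.0]]
force: [0.2, 0.1, 0.8]
opening: 0.005
grasp_force: 0.0
```

```bash
python3 - <<'E'
from h import *
a=viewer.capture("scene")["image"][150:310,255:465]; b=viewer.capture("side")["image"][150:310,150:360]
cv2.imwrite("pics/d.png",np.hstack([cv2.resize(i,(400,305),interpolation=cv2.INTER_CUBIC) for i in (a,b)]))
E
```

```text
(no output)
```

View pics/d.png

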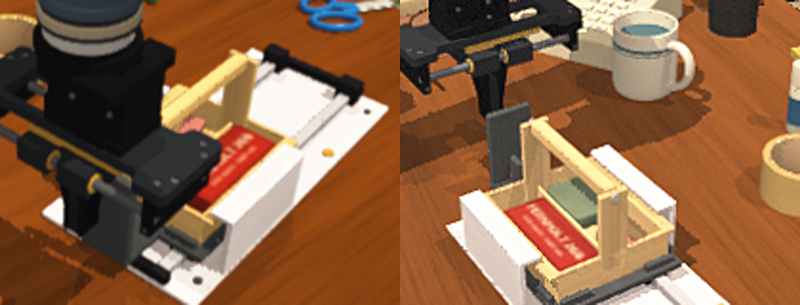

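The fingers are shut behind the tab and clear of the caddy: fingers at right-half (490,100), tab at (510,145). I'll start the push.

Request:
{"op": "move_arm", "data": {"increments": [[-0.02,0,0,0,0,0,0],[-0.04,0,0,0,0,0,0],[-0.055,0,0,0,0,0,0],[-0.065,0,0,0,0,0,0],[-0.075,0,0,0,0,0,0],[-0.085,0,0,0,0,0,0],[-0.095,0,0,0,0,0,0],[-0.105,0,0,0,0,0,0],[-0.115,0,0,0,0,0,0],[-0.125,0,0,0,0,0,0]]}}

```text
time_s: 3.7
position: [0.5006, 0.204, 0.095]
tcp_rot: [[-0.177, 0.984, 0.0], [0.984, 0.177, 0.0], [0.0, 0.0, -1.0]]
force: [0.1, 1.7, 1.4]
opening: 0.008
grasp_force: 1.1
```

Request:
{"op": "move_arm", "data": {"increments": [[-0.015,0,0,0,0,0,0],[-0.04,0,0,0,0,0,0],[-0.075,0,0,0,0,0,0],[-0.115,0,0,0,0,0,0],[-0.155,0,0,0,0,0,0],[-0.195,0,0,0,0,0,0],[-0.235,0,0,0,0,0,0],[-0.27,0,0,0,0,0,0],[-0.295,0,0,0,0,0,0],[-0.31,0,0,0,0,0,0]]}}

```text
time_s: 4.53
position: [0.5168, 0.1109, 0.0947]
tcp_rot: [[-0.175, 0.985, -0.001], [0.985, 0.175, -0.0], [-0.0, -0.001, -1.0]]
force: [-1.3, 1.6, 1.3]
opening: 0.004
grasp_force: 1.1
```

Request:
{"op": "move_arm", "data": {"increments": [[-0.01,0,0,0,0,0,0],[-0.02,0,0,0,0,0,0],[-0.03,0,0,0,0,0,0],[-0.04,0,0,0,0,0,0],[-0.05,0,0,0,0,0,0],[-0.06,0,0,0,0,0,0],[-0.067,0,0,0,0,0,0],[-0.074,0,0,0,0,0,0]]}}

```text
time_s: 5.2
position: [0.5207, 0.0905, 0.0948]
tcp_rot: [[-0.177, 0.984, -0.001], [0.984, 0.177, 0.0], [0.0, -0.0, -1.0]]
force: [-1.0, 2.2, -0.5]
opening: 0.007
grasp_force: 1.1
```

Request:
{"op": "move_arm", "data": {"increments": [[-0.007,0,0,0,0,0,0],[-0.014,0,0,0,0,0,0],[-0.021,0,0,0,0,0,0],[-0.027,0,0,0,0,0,0],[-0.032,0,0,0,0,0,0],[-0.032,0,0,0,0,0,0]]}}

```text
time_s: 5.7
position: [0.523, 0.0807, 0.095]
tcp_rot: [[-0.177, 0.984, 0.001], [0.984, 0.177, -0.0], [-0.001, 0.001, -1.0]]
force: [-0.7, 1.4, -0.9]
opening: 0.007
grasp_force: 0.4
```

Request:
{"op": "move_arm", "data": {"increments": [[-0.004,0,0,0,0,0,0],[-0.008,0,0,0,0,0,0],[-0.008,0,0,0,0,0,0]]}}

```text
time_s: 5.95
position: [0.5234, 0.0789, 0.0951]
tcp_rot: [[-0.176, 0.984, 0.001], [0.984, 0.176, 0.0], [0.0, 0.001, -1.0]]
force: [-0.8, 2.9, -0.8]
opening: 0.004
grasp_force: 1.3
```

Request:
{"op": "move_arm", "data": {"increments": [[-0.004,0,0,0,0,0,0],[-0.008,0,0,0,0,0,0],[-0.008,0,0,0,0,0,0]]}}

```text
time_s: 6.2
position: [0.5234, 0.0787, 0.0951]
tcp_rot: [[-0.174, 0.985, 0.001], [0.985, 0.174, 0.004], [0.004, 0.001, -1.0]]
force: [-0.2, 10.9, 1.1]
opening: 0.005
grasp_force: 5.5
```

Request:
{"op": "move_arm", "data": {"increments": [[-0.004,0,0,0,0,0,0],[-0.008,0,0,0,0,0,0],[-0.008,0,0,0,0,0,0]]}}

```text
time_s: 6.45
position: [0.5234, 0.0786, 0.0952]
tcp_rot: [[-0.173, 0.985, 0.0], [0.985, 0.173, 0.008], [0.007, 0.001, -1.0]]
force: [-0.7, 19.0, 1.2]
opening: 0.002
grasp_force: 9.6
```

The carrier is home: force climbs to 19 N with no motion, and the position matches the prediction to within 1 mm. Next I back off, rise and look.

Request:
{"op": "move_arm", "data": {"increments": [[0.03,0,0,0,0,0,0],[0.09,0,0,0,0,0,0],[0.15,0,0,0,0,0,0],[0.15,0,-0.05,0,0,0,0],[0.15,0,-0.15,0,0,0,0.5],[0.15,0,-0.25,0,0,0,0.8],[0.15,0,-0.35,0,0,0,0.8],[0.15,0,-0.43,0,0,0,0.8],[0.15,0,-0.45,0,0,0,0.8],[0.15,0,-0.45,0,0,0,0.8]]}}

```text
time_s: 7.28
position: [0.5178, 0.118, 0.2322]
tcp_rot: [[-0.177, 0.984, 0.007], [0.984, 0.177, -0.001], [-0.002, 0.006, -1.0]]
force: [0.2, -1.0, -0.8]
opening: 0.372
grasp_force: 0.0
```

```bash
python3 - <<'E'
from h import *
np.set_printoptions(precision=4,suppress=True)
C={n:viewer.capture(n) for n in ["scene","side"]}
T=lambda x,y,z:np.array([.5356+.1766*x+.9843*y,.0087-.9843*x+.1766*y,z])
ims=[]
for n,(r,c) in {"scene":(110,300),"side":(195,170)}.items():
    im=cv2.resize(C[n]["image"][r:r+195,c:c+195],(400,400),interpolation=cv2.INTER_CUBIC)
    for P in [T(.003,0,.129),T(.137,0,.129),T(.07,0,.129)]:
        q=(proj(C[n],P)[0]-[c,r])*400/195; print(n,q); cv2.circle(im,tuple(int(v) for v in q),2,(255,0,255),-1)
    ims.append(im)
cv2.imwrite("pics/e.png",np.hstack(ims)); print(T(.07,0,.122), bot.read_state()["position"])
E
```

```text
scene [169.3892 133.8136]
scene [244.1197  74.7284]
scene [208.4865 102.9066]
side [191.8238 114.8176]
side [296.0303 205.1496]
side [240.9992 157.5322]
[ 0.548  -0.0602  0.122 ] [0.5155 0.1181 0.2293]
```

View pics/e.png

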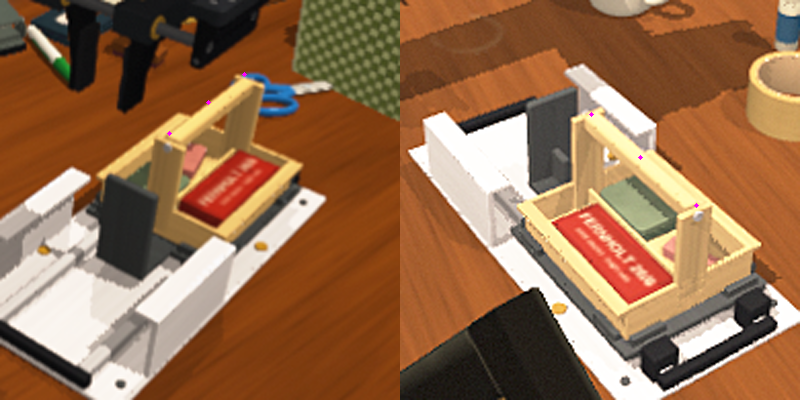

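Request:
{"op": "move_arm", "data": {"increments": [[-0.04,0,0,0,0,0,0.8],[-0.14,0,0,0,0,0,0.8],[-0.25,0,0,0,0,0,0.8],[-0.36,0,0,0,0,0,0.8],[-0.46,0,0,0,0,0,0.8],[-0.54,0,0,0,0,0,0.8],[-0.59,0,0,0,0,0,0.8],[-0.605,0,0,0,0,0,0.8],[-0.605,0,0,0,0,0,0.8],[-0.605,0,0,0,0,0,0.8]]}}

```text
time_s: 8.22
position: [0.5471, -0.0595, 0.2292]
tcp_rot: [[-0.177, 0.984, -0.002], [0.984, 0.177, 0.001], [0.002, -0.002, -1.0]]
force: [0.0, 1.2, 0.3]
opening: 0.798
grasp_force: 0.0
```

```bash
python3 - <<'E'
from h import *
np.set_printoptions(precision=4,suppress=True)
c=viewer.capture("wrist"); print(bot.read_state()["position"])
T=lambda x,y,z:np.array([.5356+.1766*x+.9843*y,.0087-.9843*x+.1766*y,z])
im=cv2.resize(c["image"],None,fx=800/560,fy=800/560,interpolation=cv2.INTER_CUBIC)
for x in (.003,.02,.04,.07):
  for y in (-.007,.007):
    q=proj(c,T(x,y,.129))[0]*800/560; print(x,y,q); cv2.circle(im,tuple(int(v) for v in q),2,(255,0,255),-1)
cv2.imwrite("pics/f.png",im)
E
```

```text
[ 0.5472 -0.0591  0.2294]
0.003 -0.007 [387.1321 172.8877]
0.003 0.007 [415.9696 172.8746]
0.02 -0.007 [387.3824 208.0438]
0.02 0.007 [415.7596 208.034 ]
0.04 -0.007 [387.6805 248.0395]
0.04 0.007 [415.5077 248.0333]
0.07 -0.007 [388.1305 305.1915]
0.07 0.007 [415.1242 305.1901]
```

View pics/f.png

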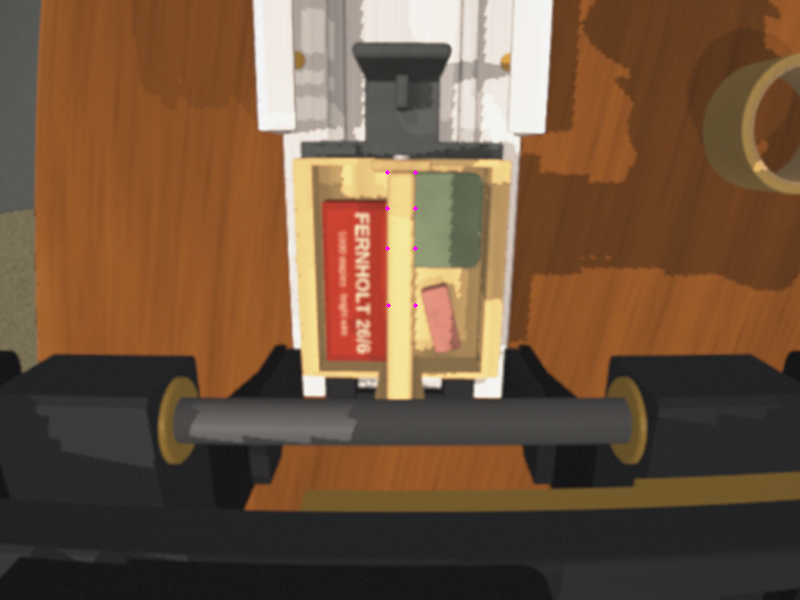

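The bar's edges (columns 388-415) coincide with the prediction, the tool is aligned, and the contents are in place. I'll descend and grip.

Request:
{"op": "move_arm", "data": {"increments": [[0,0,0.06,0,0,0,0.8],[0,0,0.15,0,0,0,0.8],[0,0,0.24,0,0,0,0.8],[0,0,0.31,0,0,0,0.8],[0,0,0.36,0,0,0,0.8],[0,0,0.387,0,0,0,0.8],[0,0,0.387,0,0,0,0.8],[0,0,0.387,0,0,0,0.5],[0,0,0.387,0,0,0,0.35],[0,0,0.387,0,0,0,0.25]]}}

```text
time_s: 9.1
position: [0.5488, -0.0603, 0.1151]
tcp_rot: [[-0.177, 0.984, 0.003], [0.984, 0.177, -0.001], [-0.001, 0.002, -1.0]]
force: [-1.4, -0.3, 0.1]
opening: 0.658
grasp_force: 0.0
```

Request:
{"op": "move_arm", "data": {"increments": [[0,0,0,0,0,0,0.2],[0,0,0,0,0,0,0.15],[0,0,0,0,0,0,0.1],[0,0,0,0,0,0,0],[0,0,0,0,0,0,0],[0,0,0,0,0,0,0],[0,0,0,0,0,0,0],[0,0,0,0,0,0,0]]}}

```text
time_s: 9.77
position: [0.5472, -0.0603, 0.1138]
tcp_rot: [[-0.176, 0.984, -0.002], [0.984, 0.176, 0.0], [0.0, -0.002, -1.0]]
force: [-2.7, -1.5, 2.2]
opening: 0.16
grasp_force: 30.0
```

Request:
{"op": "move_arm", "data": {"increments": [[0,0,-0.003,0,0,0,0],[0,0,-0.007,0,0,0,0],[0,0,-0.012,0,0,0,0],[0,0,-0.017,0,0,0,0],[0,0,-0.017,0,0,0,0],[0,0,-0.017,0,0,0,0]]}}

```text
time_s: 10.27
position: [0.5478, -0.0601, 0.1189]
tcp_rot: [[-0.177, 0.984, -0.0], [0.984, 0.177, 0.0], [0.0, -0.0, -1.0]]
force: [-0.5, 0.2, -4.6]
opening: 0.156
grasp_force: 30.0
```

```bash
python3 -c "
from h import *
s=bot.read_state(); print(s['force'],s['moment'],s['position'],s['tcp_rot'],s['opening'])"
```

```text
[-0.47461321  0.16599342 -4.57842155] [0.05285335 0.08206714 0.0108731 ] [ 0.54777349 -0.06013447  0.11886384] [[-1.76646056e-01  9.84274376e-01 -3.51845931e-04]
 [ 9.84274409e-01  1.76646127e-01  1.83624742e-04]
 [ 2.42889349e-04 -3.13876359e-04 -9.99999921e-01]] 0.1558686341848574
```

Request:
{"op": "move_arm", "data": {"increments": [[0,0,-0.008,0,0,0,0],[0,0,-0.02,0,0,0,0],[0,0,-0.035,0,0,0,0],[0,0,-0.055,0,0,0,0],[0,0,-0.075,0,0,0,0],[0,0,-0.095,0,0,0,0],[0,0,-0.115,0,0,0,0],[0,0,-0.135,0,0,0,0],[0,0,-0.15,0,0,0,0],[0,0,-0.158,0,0,0,0]]}}

```text
time_s: 11.1
position: [0.5483, -0.0604, 0.1673]
tcp_rot: [[-0.177, 0.984, 0.001], [0.984, 0.177, -0.0], [-0.001, 0.001, -1.0]]
force: [0.7, 0.1, -4.2]
opening: 0.156
grasp_force: 30.0
```

Request:
{"op": "move_arm", "data": {"increments": [[0,0,-0.01,0,0,0,0],[0,0,-0.03,0,0,0,0],[0,0,-0.055,0,0,0,0],[0,0,-0.08,0,0,0,0],[0,0,-0.105,0,0,0,0],[0,0,-0.13,0,0,0,0],[0,0,-0.147,0,0,0,0],[0,0,-0.157,0,0,0,0],[0,0,-0.16,0,0,0,0],[0,0,-0.16,0,0,0,0]]}}

```text
time_s: 11.93
position: [0.5479, -0.0603, 0.2146]
tcp_rot: [[-0.177, 0.984, 0.0], [0.984, 0.177, -0.0], [-0.0, 0.0, -1.0]]
force: [0.6, 0.4, -4.3]
opening: 0.155
grasp_force: 30.0
```

```bash
python3 - <<'E'
from h import *
np.set_printoptions(precision=3,suppress=True)
T=lambda x,y,z:np.array([.5356+.1766*x+.9843*y,.0087-.9843*x+.1766*y,z])
ims=[]
for n,(r,c) in {"scene":(60,290),"side":(165,180)}.items():
    C=viewer.capture(n); im=cv2.resize(C["image"][r:r+195,c:c+195],(400,400),interpolation=cv2.INTER_CUBIC)
    for x in(-.003,.143):
      for y in(-.06,.06):
        q=(proj(C,T(x,y,.16))[0]-[c,r])*400/195; cv2.circle(im,tuple(int(v) for v in q),2,(255,0,255),-1); print(n,x,y,q)
    ims.append(im)
cv2.imwrite("pics/g.png",np.hstack(ims)); s=bot.read_state(); print(s["force"],s["moment"],s["position"],s["opening"],s["time_s"])
E
```

```text
scene -0.003 -0.06 [256.09 234.76]
scene -0.003 0.06 [131.077 183.821]
scene 0.143 -0.06 [334.989 167.226]
scene 0.143 0.06 [216.674 125.485]
side -0.003 -0.06 [101.609 164.683]
side -0.003 0.06 [228.348 118.201]
side 0.143 -0.06 [213.364 268.871]
side 0.143 0.06 [347.786 207.849]
[-0.163  0.597 -4.318] [ 0.014  0.104 -0.013] [ 0.548 -0.06   0.214] 0.15727926587491692 12.0333
```

View pics/g.png

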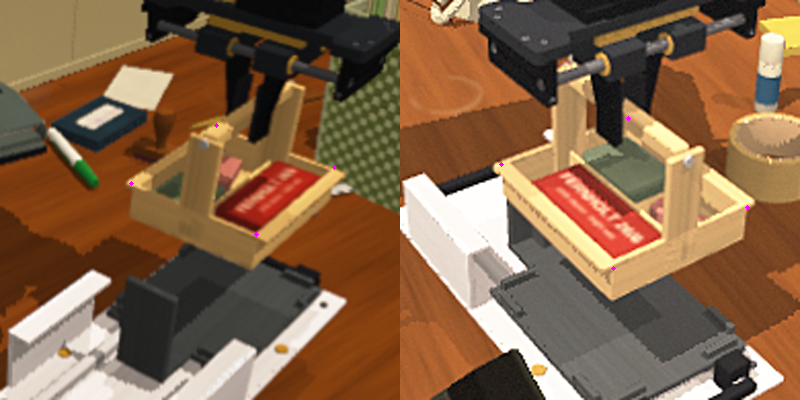

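The caddy's rim corners coincide with the predicted level pose, for example (501,165), (747,207) and (613,268). All the contents are inside and the carrier is against its stops, so I'll hand in.

```bash
python3 -c "
from h import *
print(workorder.hand_in())"
```

```text
the job is handed in; nothing more can be done
None
```

I pushed the carrier home against its stops and lifted the caddy straight up with everything still in it; the arm is holding it still and level about 10 cm above the carrier plate. The job is handed in at about 12 s of robot time; no verdict came back.

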